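# Fetch the infuser from the snap-lidded tea box

### The arm

A 6-joint arm with a two-finger parallel gripper is mounted at the origin on the work surface. World frame = base frame: x ahead of the robot, y to its left, z up, the work surface at z = 0. Lengths are in mm, angles in rad, forces in N, time in s.
With the tool pointing down it reaches from about 350 to 775 mm from the base axis. Payload 7.3 kg.
Tool frame: the origin (TCP) lies on the centre line of the jaws, within the pads' length; the fingertips stand 11 mm ahead of it and the grasp point (between the pads) lies 8 mm behind it; z points along the fingers, y is the line along which they close (so a half turn about z gives the same grasp; the last joint's range is limited). The gripper opens to 92 mm and grips with 3 to 60 N. Pads are 19 mm wide; open, the fingers measure 130 mm over their backs; the gripper's body (75 mm by 190 mm) begins 47 mm behind the grasp point.
Start: joints at [1.125, 0.342, 1.524, -0, 1.275, -0.146], TCP at [155.033, 501.606, 237.741] pointing down, gripper open.
Joint ranges: [-2.53, 2.53], [-0.77, 2.02], [0.04, 2.7], [-1, 4.14], [0.28, 2.66], [-3.11, 3.11]. Speed limits (rad/s): [2.57, 2.57, 3.14, 3.14, 3.14, 3.14].

### API

Orientations are given as [roll, pitch, yaw] about the fixed x, y, z axes, in that order (R = Rz(yaw) Ry(pitch) Rx(roll)).
In Python, from plant import bot gives the robot as it stands.
- The arm moves only by the tool step_arm, never from a script. Its argument "deltas" is a list of rows, each a list of 5 numbers: the opening, from 0 (shut) to 1 (fully open), then the shift along the tool's x, y, z each as a share of 0.5 m, from -1 to 1, then the turn about the tool's z as a share of pi/2 rad, from -1 to 1. In form: [[claw, x, y, z, turn], ...]. A call has 1 to 8 rows; each row shifts and turns the commanded pose from where the row before left it, along the tool's axes as they then stand; what a row does not reach is not made up. A row lasts 1/10 s, in which the tool goes at most 50 mm and 8.59 degrees, less where a joint would pass 70% of its speed; a pose out of reach is approached as far as the arm can. A call with a number of a shift or a turn outside -1 to 1 is refused whole. A call with a gripper value outside its range is refused whole. The fingers move at their own pace and stop on an object; the grip force is fixed at half the most. Time passes only in rows, so rows that do not move let the fingers close. It gives the time, the measured TCP pose, the force, the opening and the grip force at its end, in the units of the state.
- bot.get_obs(): the state, without advancing time (a new reading comes with each control period).
- bot.capture(name): name is "side" or "top" or "wrist"; returns (picture, depth): 480x640x3 uint8, red, green, blue; 480x640 float32, mm along the optical axis (not along the pixel's ray), 0 where there is no reading.
- bot.camera_params(name): a dict with "fov_y" (degrees; the focal length in pixels is half the picture's height over the tangent of half this angle, whatever the lens; pixels are square), "cx", "cy" (the principal point, pixels), "k1" (the pictures are not rectified: a ray, as slopes to the right and down, at radius r is drawn at 1 + k1 r^2 times it, then the intrinsics apply), "rvec" (rotation vector, rad) and "tvec" (3), from world to camera coordinates, as OpenCV has them. Camera axes: x right, y down, z forward; pixel columns grow to the right and rows downward; lengths in mm; the calibration is good to about 2 mm. A picture is of the moment at which its call begins: read the wrist's pose just before it. camera_params takes no time and is no camera call; for the wrist camera it gives the pose at the moment of the call.
- bot.close_job(): hands the job in; it is judged then, once.
The state is a dict: "time": time; "joint_positions": joint angles; "dq": joint speeds; "tau": joint torques, N m; "tool_pos": TCP position; "tcp_rot": TCP orientation; "contact_force": force on the tool from outside, world axes, zero at the start; "moment": the same for the moment, N m; "grip_width": finger opening in mm; "finger_force": force on a finger pad.
Only numpy, scipy, OpenCV 4.12 (cv2) and the standard library are available. Lean on these libraries where they do the work, as an engineer would, in place of code of your own. Each camera call takes 0.05 s, during which the arm holds its last target. There are 200 camera calls.

### The job

Squeeze the two side tabs of the tea box's lid together to free it, lift the lid off and lay it flat, tabs up, in the middle of the cork mat. Then take the tea infuser out of the box and stand it in the orange mug that is the right way up, and let go. Leave the flask, the jar, the upside-down mug and the tablespoon where they are.

Things in the scene. Friction and masses are not known exactly. Their poses are not given: they have to be found in the camera images.
- teabox: white open plastic box, outside 124 x 142 (y) x 109 mm deep, walls and floor 4 mm, leaning in a pine cradle fixed to the shelf: the normal of its mouth leans 26 deg from vertical towards this body's -x. Origin on the shelf about under the mouth's middle; x and y level, z up (not tilted). The box's own frame is this one turned -26 deg about y
- teabox_mouth (a point): centre of the box's rim plane, 153 mm above the shelf, whose top is at 22 mm (axes as teabox, not tilted). Mouth 116 mm clear up the slope, 120 mm in y between two lips (7 x 7 mm, flush with the rim, on the +y and -y walls); inside depth 105 mm square to the mouth
- lid_grip (a point): grey snap-fit lid, loose, at first on the tea box; point midway between its squeeze tabs at half their height, 14 mm above the plate (124 x by 142 y, 4 mm thick). Lid axes: z out of its top, y from right to left tab, x up the slope when closed. At y = +30 and -30 mm stand the tabs, 28 mm long in x, 6 mm thick, tops 14 mm above the point; between them a fixed block 44 (x) x 32 (y) mm, as high
- lid_under (a point): middle of the lid's underside (same axes), 33 mm below lid_grip along z: the bottom of a plug 113 x 117 x 15 mm under the plate, which fits into the mouth with 1.5 mm play. The lid weighs about 180 g
- tab_left (a joint): travel of the +y tab towards the lid's middle: 0 at rest (66 mm over both tabs), 0.009 m fully pressed (48 mm over both). Spring 1.6 N at first, 5.2 N at the end. Each tab draws back a bolt that reaches 6 mm under the box's lip; with both pressed above 0.0075 m the lid comes out along its z; pressed tabs also serve as its handle
- tab_right (a joint): the same for the -y tab
- infuser_mid (a point): steel tea infuser: drum 30 mm across, 30 mm high, with a plain stem 12 mm across and 55 mm long on top, 85 mm in all, about 70 g. Point on the axis 42.5 mm above the foot; z from foot to stem end. At first under the lid: drum on the box's floor and against its lower (-x) wall, axis leaning like the box, top 20 mm below the rim, up to 12 mm left or right of the middle
- infuser_foot (a point): centre of the underside of the infuser's drum
- cork_mat: cork mat fixed on the shelf, 150 (x) x 180 (y) x 8 mm; origin at the centre of its underside
- mug: orange mug, the right way up, origin at the centre of its foot: 82 mm across, 90 mm high, wall 3.5 mm, floor 5 mm thick, handle at its +y out to 71 mm from the axis. Loose, 220 g
- mug_floor (a point): centre of the mug's inner floor
- mug_down: same mug standing upside down on its mouth; origin at the middle of its lower face. To be left alone
- jar: glass jar with a steel screw lid, 72 mm across, 102 mm high; origin at the centre of its foot. To be left alone
- flask: tall black steel flask with a push-button stopper, 74 mm across, 259 mm high; origin at the centre of its foot. To be left alone
- tablespoon: steel tablespoon 160 mm long lying in the bamboo spoon rest; along its own x. To be left alone
- spoon_rest: shallow bamboo spoon rest, fixed, 85 (x) x 200 (y) x 13 mm; origin at the centre of its underside
Mind the look-alikes: they are no part of the job. Of the things like the part that bears lid_grip, leave any that is blue; of the rest the smaller one is meant.

How it is judged (in metres and radians):
On the way, in this order (a step that is already met when the one before it is completed fails the run):
1. both tabs pressed in together while the lid is on the box (value of joint each of tab_left, tab_right above 0.004 m and distance between lid_grip and teabox_mouth below 0.03 m), for 0.05 s.
2. lid lying flat, tabs up, in the middle of the cork mat, let go (horizontal distance between lid_grip and cork_mat below 0.04 m and angle between lid_grip's own z axis and vertical below 0.1 rad and height (world z) of lid_grip below 0.07 m and contact force between lid and the fingers below 0.1 N), for 0.2 s.
At the end, for the whole second after the job is handed in: The lid lies flat (within 0.1 rad), tabs up, on the cork mat, its middle within 40 mm of the mat's middle; the infuser stands foot down in the upright mug (its foot within 25 mm of the mug's foot level and inside the wall); the mug stands upright and at rest; nothing is held (horizontal distance between lid_grip and cork_mat below 0.04 m and angle between each of lid_grip, mug's own z axis and vertical below 0.1 rad and height (world z) of lid_grip below 0.07 m and z of infuser_foot in the frame of mug between 0 and 0.025 m and horizontal distance between infuser_foot and mug below 0.036 m and angle between infuser_foot's own z axis and vertical below 0.8 rad and linear speed of mug below 0.03 m/s and contact force between mug and the fingers below 0.1 N); the robot touches nothing.
It fails at once if flask moved or knocked (distance of flask from where it was at the start of the episode above 0.02 m or angle between flask's own z axis and vertical above 0.3 rad).
It fails at once if jar moved or knocked (distance of jar from where it was at the start of the episode above 0.02 m or angle between jar's own z axis and vertical above 0.3 rad).
It fails at once if upside-down mug moved or knocked (distance of mug_down from where it was at the start of the episode above 0.02 m or angle between mug_down's own z axis and vertical above 0.3 rad).
It fails at once if tablespoon moved (distance of tablespoon from where it was at the start of the episode above 0.03 m).
It also fails if it takes over 67 s, if anything falls off the work surface, if the arm or the gripper's body presses on something with over 40 N, if the wrist force passes 120 N, or if a joint passes its speed limit or range.

## Working session

There is one attempt and no reset: what is moved stays moved. The work goes in short steps, Python scripts to look and compute and a tool call to move; the robot and the scene stay as the last step left them, time stands still between calls to the robot, and variables do not carry over. Pictures are saved under pics/ and viewed, at most 10 in all, crops included, and the job is handed in when it is done.

Besides the shell and the picture viewer there is one more tool, called after "Call:" as name([rows], argument=value, ...), one row to a line, values as JSON. step_arm: Moves the arm, as the interface text tells. Shift numbers are shares of 0.5 m and turn numbers shares of pi/2 rad, none past 1 either way. Its arguments: {"type":"object","properties":{"deltas":{"type":"array","items":{"type":"array","items":{"type":"number","minimum":-1,"maximum":1}}}},"required":["deltas"]}

```bash
ls; mkdir -p pics
cat > h.py <<'E'
import numpy as np, cv2
from plant import bot
def K(p):
    f=240/np.tan(np.radians(p["fov_y"])/2)
    return np.array([[f,0,p["cx"]],[0,f,p["cy"]],[0,0,1]]),np.array([p["k1"],0,0,0.])
def cloud(p,depth):
    k,d=K(p); v,u=np.mgrid[0:480,0:640]
    n=cv2.undistortPoints(np.stack([u,v],-1).reshape(-1,1,2).astype(np.float64),k,d).reshape(480,640,2)
    c=np.dstack([n*depth[...,None],depth])
    R=cv2.Rodrigues(np.array(p["rvec"],float))[0]
    return (c-np.array(p["tvec"],float).reshape(3))@R
def cap(name,tag):
    p=bot.camera_params(name); im,de=bot.capture(name)
    cv2.imwrite(f"pics/{tag}.png",im[...,::-1]); P=cloud(p,de); np.savez(f"pics/{tag}.npz",P=P,d=de)
    return im,de,P,p
E
python3 - <<'E'
from h import *
print(bot.get_obs())
for n in("top","side"):
    im,de,P,p=cap(n,n+"0"); print(n,p)
a=cv2.imread("pics/top0.png");b=cv2.imread("pics/side0.png")
E
```

```text
pics
{'time': 0.0, 'joint_positions': array([ 1.12498777e+00,  3.42725297e-01,  1.52500992e+00, -1.71081866e-05,
        1.27537320e+00, -1.45990863e-01]), 'dq': array([ 3.24375544e-04, -9.76673826e-04, -7.66158804e-04,  4.60640035e-05,
       -8.41806047e-04,  1.20287980e-03]), 'tau': array([-4.63854904e-04, -4.31241095e+01, -2.44217652e+01,  7.18839490e-02,
        5.60309656e-02, -6.01935858e-05]), 'tool_pos': array([154.86986257, 501.23945661, 237.04607971]), 'tcp_rot': array([-3.14009064e+00, -2.04316785e-04,  2.84177980e+00]), 'contact_force': array([-0.1666606 , -0.41857735, -0.4141004 ]), 'moment': array([ 0.02658637, -0.03337025,  0.02608829]), 'finger_force': 0.0, 'grip_width': 92.03695968304767}
top {'fov_y': 57.21040820366634, 'cx': 318.1132314715341, 'cy': 239.973862852978, 'k1': 0.02966268259409487, 'rvec': array([ 2.11001198, -2.09579333,  0.2390619 ]), 'tvec': array([ -2.61501564, 526.26039614, 908.89948847])}
side {'fov_y': 52.557757968880715, 'cx': 329.00689164077545, 'cy': 239.53871852545228, 'k1': 0.03451696234693669, 'rvec': array([ 2.20089804, -0.45852839,  0.24734059]), 'tvec': array([-462.93669502,  236.32077946, 1149.95700007])}
```

View pics/top0.png

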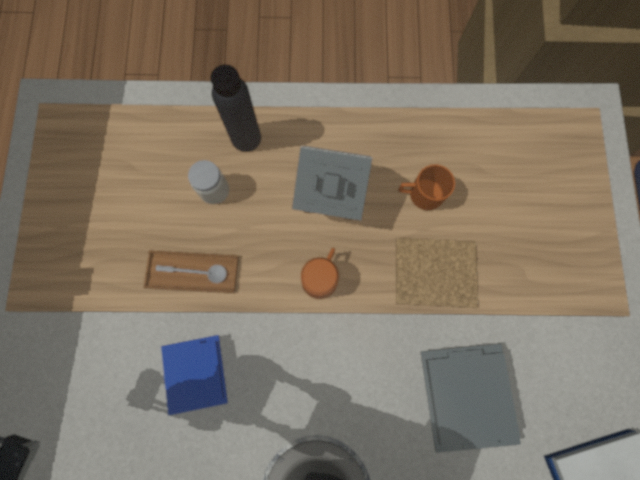

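View pics/side0.png

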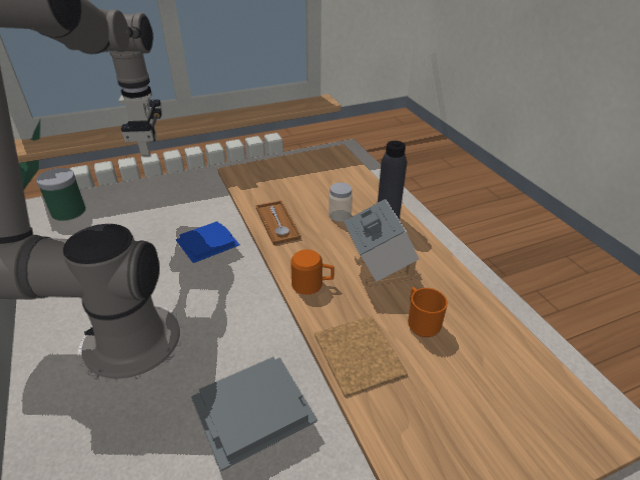

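Top view: lid candidates are the grey lid on the box (333,185), the blue one (195,375), and the larger grey one on the counter (470,398). I choose the smaller grey lid at (333,185). The upright mug, with its inside visible, is at (432,187). The upside-down mug is at (320,277), the mat at (437,272), the flask at (240,110), the jar at (207,180) and the spoon at (190,272).

```bash
cat > m1.py <<'E'
from h import *
T=np.load("pics/top0.npz")["P"]; im=cv2.imread("pics/top0.png")
def reg(u0,u1,v0,v1): return T[v0:v1,u0:u1].reshape(-1,3)
# lid: plane fit by RANSAC
Q=reg(285,380,140,228); Q=Q[(Q[:,2]>110)&(Q[:,2]<260)]
rng=np.random.default_rng(0); best=0
for _ in range(500):
    a,b,c=Q[rng.choice(len(Q),3,False)]; n=np.cross(b-a,c-a); L=np.linalg.norm(n)
    if L<1: continue
    n/=L; n*=np.sign(n[2])
    if n[2]<.8: continue
    m=abs((Q-a)@n)<2.5
    if m.sum()>best: best=m.sum();M=m
q=Q[M]; c=q.mean(0); n=np.linalg.svd(q-c,full_matrices=False)[2][2]; n*=np.sign(n[2])
print("normal",n,"tilt",np.degrees(np.arccos(n[2])),"yaw from normal",np.degrees(np.arctan2(-n[1],-n[0])),len(q))
ex=np.array([-n[0],-n[1],0]);ex/=np.linalg.norm(ex); ey=np.cross([0,0,1],ex); exs=np.cross(ey,n)
ab=np.c_[(q-c)@exs,(q-c)@ey].astype(np.float32)
(r0,r1),sz,an=cv2.minAreaRect(ab); ctr=c+r0*exs+r1*ey
print("plate rect size",sz,"ang",an,"plate centre",ctr,"grip",ctr+14*n)
# tabs: things 20..32mm above plate
h=(Q-ctr)@n; t=Q[(h>20)&(h<34)]; tt=np.c_[(t-ctr)@exs,(t-ctr)@ey]; print("tabs n",len(t),"lo",np.percentile(tt,3,axis=0),"hi",np.percentile(tt,97,axis=0),"med h",np.median((t-ctr)@n))
def rect(u0,u1,v0,v1,zl,zh):
    q=reg(u0,u1,v0,v1);q=q[(q[:,2]>zl)&(q[:,2]<zh)]; return q
q=rect(405,462,155,220,106,125); (x,y),r=cv2.minEnclosingCircle(q[:,:2].astype(np.float32)); print("mug rim",x,y,r,len(q),np.median(q[:,2]))
q=rect(405,462,155,220,20,60);print("inner/shelf med",np.median(q,axis=0))
hsv=cv2.cvtColor(im,cv2.COLOR_BGR2HSV)
q=rect(385,492,230,315,26,36); print("mat",cv2.minAreaRect(q[:,:2].astype(np.float32)),np.median(q,axis=0))
for nm,b in dict(down=(295,345,250,302,105,125),jar=(185,235,155,205,115,140),flask=(205,270,60,155,260,300)).items():
    q=rect(*b); print(nm,len(q),cv2.minEnclosingCircle(q[:,:2].astype(np.float32)) if len(q) else "", np.median(q[:,2]) if len(q) else "")
cv2.imwrite("pics/crop1.png",cv2.resize(im[130:235,280:470],None,fx=4,fy=4,interpolation=2))
E
python3 m1.py
```

```text
normal [-0.43252517  0.06904528  0.89897427] tilt 25.97643517645218 yaw from normal -9.069771555751853 3500
plate rect size (124.7584457397461, 141.8007354736328) ang 0.005126370582729578 plate centre [614.14167004 -24.02846655 178.88558371] grip [608.0863177  -23.06183266 191.47122342]
tabs n 475 lo [-20.28842258 -31.74771893] hi [19.82380033 31.62193151] med h 25.756889123382912
mug rim 644.520263671875 -249.6538543701172 41.31333923339844 252 111.47459416315422
inner/shelf med [ 656.51717513 -265.19833528   23.38694729]
mat ((470.6108703613281, -269.8724060058594), (172.1934814453125, 239.87986755371094), 0.3722696006298065) [ 461.42777133 -262.43044697   29.91327394]
down 1077 ((441.86199951171875, -2.7139503955841064), 39.213321685791016) 112.00421248883389
jar 748 ((652.8407592773438, 246.37271118164062), 33.320926666259766) 124.56481049289052
flask 718 ((784.26806640625, 176.54852294921875), 28.002986907958984) 275.2902458966371
```

View pics/crop1.png

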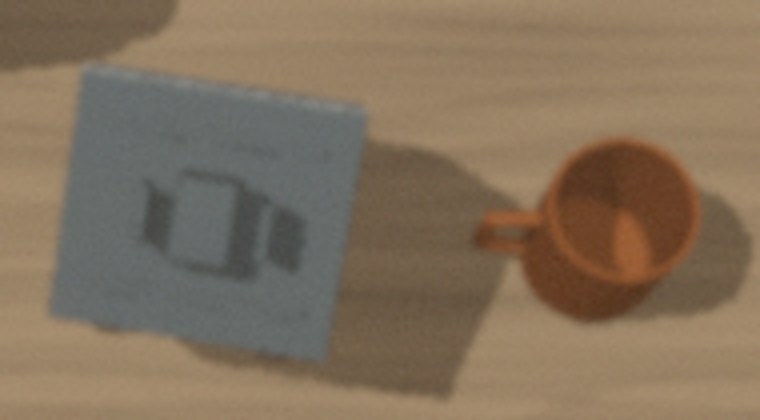

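The crop confirms it: a grey plate with the central block and two tabs (about x 155 and 285 in the crop), on the tilted box. The plate measures 125 x 142 mm, tilts 26.0° and sits at the expected rim height, so all match. The upright mug is open, with its handle towards +y.

```bash
cat > go.py <<'E'
import sys; from h import *
def go(t,yawdeg,rows_mm=45):
    o=bot.get_obs(); p=o["tool_pos"]; yaw=o["tcp_rot"][2]
    y=np.radians(yawdeg); d=np.array(t,float)-p
    X=np.array([np.cos(y),np.sin(y),0]);Y=np.array([np.sin(y),-np.cos(y),0])
    v=np.array([d@X,d@Y,-d[2]]); n=int(np.ceil(np.linalg.norm(v)/rows_mm))
    dy=(yawdeg-np.degrees(yaw)+180)%360-180
    print("t",round(o["time"],2),"pos",p.round(1),"yaw",np.degrees(yaw).round(2),"F",o["contact_force"].round(1),"w",o["grip_width"].round(1),"| total shares",(v/500).round(4),"rows",n,"each",(v/500/n).round(4),"turn",round(-dy/90,4))
if __name__=="__main__": go([float(a) for a in sys.argv[1:4]],float(sys.argv[4]))
E
python3 go.py 608 -23 290 170.93
python3 - <<'E'
from h import *
T=np.load("pics/top0.npz")["P"]; im=cv2.imread("pics/top0.png")
s=T[230:315,385:492]; g=cv2.cvtColor(im,cv2.COLOR_BGR2GRAY)[230:315,385:492]
hsv=cv2.cvtColor(im,cv2.COLOR_BGR2HSV)[230:315,385:492]
m=(s[...,2]>26.5)&(s[...,2]<34); m=cv2.morphologyEx(m.astype(np.uint8),cv2.MORPH_OPEN,np.ones((5,5)))
q=s[m>0]; print(cv2.minAreaRect(q[:,:2].astype(np.float32)),np.median(q,axis=0),np.percentile(q,[2,98],axis=0))
E
```

```text
((462.9210510253906, -262.2784729003906), (178.96075439453125, 151.88003540039062), 87.69799041748047) [ 463.59772166 -262.43675815   29.96115039] [[ 390.77287665 -347.44008758   26.96212743]
 [ 534.79232853 -177.91274896   33.27376342]]Traceback (most recent call last):
  File "go.py", line 9, in <module>
    if __name__=="__main__": go([float(a) for a in sys.argv[1:4]],float(sys.argv[4]))
                             ~~^^^^^^^^^^^^^^^^^^^^^^^^^^^^^^^^^^^^^^^^^^^^^^^^^^^^^^
  File "go.py", line 8, in go
    print("t",round(o["time"],2),"pos",p.round(1),"yaw",np.degrees(yaw).round(2),"F",o["contact_force"].round(1),"w",o["grip_width"].round(1),"| total shares",(v/500).round(4),"rows",n,"each",(v/500/n).round(4),"turn",round(-dy/90,4))
                                                                                                                     ^^^^^^^^^^^^^^^^^^^^^
AttributeError: 'float' object has no attribute 'round'
```

```bash
sed -i 's/o\["grip_width"\].round(1)/round(o["grip_width"],1)/' go.py; python3 go.py 608 -23 290 170.93
```

```text
t 0.1 pos [154.9 501.3 237.1] yaw 162.82 F [ 0.   0.3 -0.7] w 92.0 | total shares [-1.0602 -0.8926 -0.1058] rows 16 each [-0.0663 -0.0558 -0.0066] turn -0.0901
```

Call:
step_arm([
  [1,0,0,-0.053,-0.09],
  [1,-0.066,-0.056,-0.053,0],
  [1,-0.066,-0.056,0,0],
  [1,-0.066,-0.056,0,0],
  [1,-0.066,-0.056,0,0],
  [1,-0.066,-0.056,0,0],
  [1,-0.066,-0.056,0,0],
  [1,-0.066,-0.056,0,0],
])

```text
time: 0.9
tool_pos: [352.5, 270.5, 290.2]
tcp_rot: [-3.142, -0.0, 2.983]
contact_force: [0.7, 0.6, -0.7]
grip_width: 91.8
finger_force: 0.0
```

Call:
step_arm([
  [1,-0.066,-0.056,0,0],
  [1,-0.066,-0.056,0,0],
  [1,-0.066,-0.056,0,0],
  [1,-0.066,-0.056,0,0],
  [1,-0.066,-0.056,0,0],
  [1,-0.066,-0.056,0,0],
  [1,-0.066,-0.056,0,0],
  [1,0,0,0,0],
])

```text
time: 1.7
tool_pos: [551.3, 38.1, 288.9]
tcp_rot: [-3.14, -0.001, 2.979]
contact_force: [-0.2, 0.2, -0.2]
grip_width: 91.8
finger_force: 0.0
```

Run:
```python
from h import *
from go import go
im,de,P,p=cap("wrist","w1")
go([608,-23,225],170.93)
```

```text
t 1.75 pos [549.7  40.2 289.1] yaw 170.72 F [-0.2  1.   0.3] w 92.0 | total shares [-0.135  -0.1064  0.1281] rows 3 each [-0.045  -0.0355  0.0427] turn -0.0023
```

View pics/w1.png

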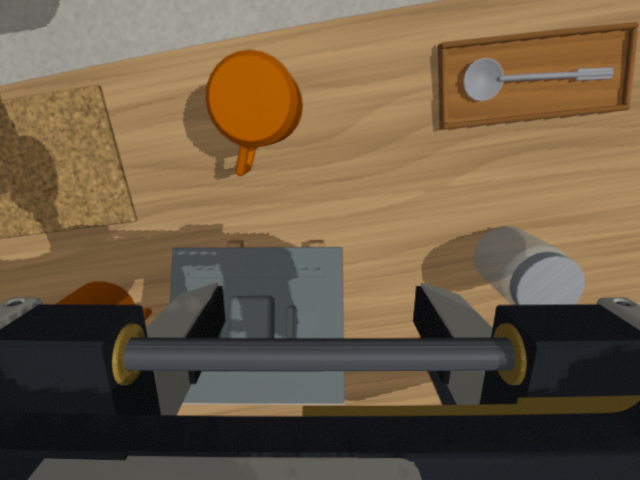

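The wrist view shows the lid plate (170–343, 248–402) square to the image, so the yaw is right. The tool is still about 85 mm short.

Call:
step_arm([
  [1,-0.045,-0.036,0.03,0],
  [1,-0.045,-0.036,0.04,0],
  [1,-0.045,-0.034,0.04,0],
  [1,0,0,0,0],
  [1,0,0,0,0],
])

```text
time: 2.25
tool_pos: [606.5, -20.0, 234.7]
tcp_rot: [3.141, -0.002, 2.983]
contact_force: [-0.2, -0.9, -0.2]
grip_width: 91.5
finger_force: 0.0
```

Run:
```python
from h import *
from go import go
n=np.array([-0.43252517,0.06904528,0.89897427]);c=np.array([614.14,-24.03,178.89])
ex=np.array([-n[0],-n[1],0]);ex/=np.linalg.norm(ex); ey=np.cross([0,0,1],ex); exs=np.cross(ey,n)
for tag in("w1","w2"):
    if tag=="w2": im,de,P,p=cap("wrist","w2")
    else: P=np.load("pics/w1.npz")["P"]
    q=P.reshape(-1,3); q=q[q[:,2]>100]; h=(q-c)@n; a=(q-c)@exs;b=(q-c)@ey
    m=(abs(h)<5)&(abs(a)<75)&(abs(b)<85); print(tag,"plate h",np.median(h[m]),"a",np.percentile(a[m],[.5,99.5]),"b",np.percentile(b[m],[.5,99.5]),m.sum())
    m=(abs(h-28)<4)&(abs(a)<25)&(abs(b)<40); print(" tops h",np.median(h[m]),"a",np.percentile(a[m],[1,99]),"b",np.percentile(b[m],[1,99]),m.sum())
go([608,-23,197.5],170.93)
```

```text
w1 plate h 0.4044279273782386 a [-64.68435162  59.21528639] b [-70.96290733  68.5610668 ] 15863
 tops h 26.259985514078906 a [-24.00201107   4.87994646] b [-15.90405189  31.0834795 ] 1891
w2 plate h 0.2530009814665849 a [-64.53897768  59.1697925 ] b [-71.01755379  68.21638582] 30711
 tops h 26.231346012439133 a [-23.63667486  17.32590414] b [-33.94311694  30.64461071] 5582
t 2.3 pos [606.7 -19.7 235.7] yaw 170.97 F [ 0.5 -0.2 -0.1] w 91.9 | total shares [-0.0036 -0.0062  0.0764] rows 1 each [-0.0036 -0.0062  0.0764] turn 0.0004
```

Call:
step_arm([
  [1,0,-0.009,0.02,0],
  [1,0,0,0.03,0],
  [1,0,0,0.028,0],
  [1,0,0,0,0],
  [1,0,0,0,0],
])

```text
time: 2.8
tool_pos: [606.4, -24.9, 196.9]
tcp_rot: [3.142, 0.0, 2.984]
contact_force: [-0.6, -0.8, 0.1]
grip_width: 91.7
finger_force: 0.0
```

Call:
step_arm([
  [0.4,0,0,0,0],
  [0.4,0,0,0,0],
  [0.4,0,0,0,0],
  [0.4,0,0,0,0],
  [0.4,0,0,0,0],
  [0.4,0,0,0,0],
  [0.4,0,0,0,0],
  [0.4,0,0,0,0],
])

```text
time: 3.6
tool_pos: [606.6, -24.9, 197.1]
tcp_rot: [3.141, 0.001, 2.983]
contact_force: [-1.8, 3.0, 6.4]
grip_width: 46.4
finger_force: 30.0
```

Call:
step_arm([
  [0.4,0.0088,0,-0.018,0],
  [0.4,0.0088,0,-0.018,0],
  [0.4,0.0088,0,-0.018,0],
  [0.4,0,0,0,0],
])

```text
time: 4.0
tool_pos: [593.3, -23.4, 225.0]
tcp_rot: [-3.141, 0.002, 2.983]
contact_force: [0.1, 0.1, -2.0]
grip_width: 45.7
finger_force: 30.0
```

Call:
step_arm([
  [0.4,0.0175,0,-0.036,0],
  [0.4,0.0175,0,-0.036,0],
  [0.4,0,0,0,0],
])

```text
time: 4.3
tool_pos: [576.4, -20.6, 261.7]
tcp_rot: [-3.141, 0.004, 2.983]
contact_force: [0.6, 0.0, -0.7]
grip_width: 46.1
finger_force: 30.0
```

```bash
python3 go.py 445 -262 200 170.93
```

```text
t 4.3 pos [576.4 -20.6 261.7] yaw 170.92 F [ 0.6  0.  -0.7] w 46.1 | total shares [ 0.1835 -0.5182  0.1235] rows 7 each [ 0.0262 -0.074   0.0176] turn -0.0001
```

Call:
step_arm([
  [0.4,0.026,-0.06,0,0],
  [0.4,0.026,-0.074,0,0],
  [0.4,0.026,-0.074,0,0],
  [0.4,0.026,-0.074,0.03,0],
  [0.4,0.026,-0.074,0.03,0],
  [0.4,0.026,-0.074,0.03,0],
  [0.4,0.026,-0.06,0.03,0],
  [0.4,0,-0.028,0,0],
])

```text
time: 5.1
tool_pos: [442.7, -263.1, 196.4]
tcp_rot: [3.139, -0.005, 2.98]
contact_force: [-0.0, 1.0, -1.2]
grip_width: 46.0
finger_force: 30.0
```

Run:
```python
from h import *
from go import go
im,de,P,p=cap("side","s2"); im2,de,P,p=cap("wrist","w3")
go([445,-262,150],170.93)
cv2.imwrite("pics/c2.png",np.hstack([im,im2])[::,:,::-1][::1,::1]) ; a=cv2.imread("pics/c2.png"); cv2.imwrite("pics/c2.png",cv2.resize(a,(800,300),interpolation=3))
```

```text
t 5.2 pos [ 445.3 -263.4  198.7] yaw 170.76 F [ 0.7 -0.  -1.7] w 46.1 | total shares [0.001  0.0027 0.0973] rows 2 each [0.0005 0.0014 0.0487] turn -0.0019
```

View pics/c2.png

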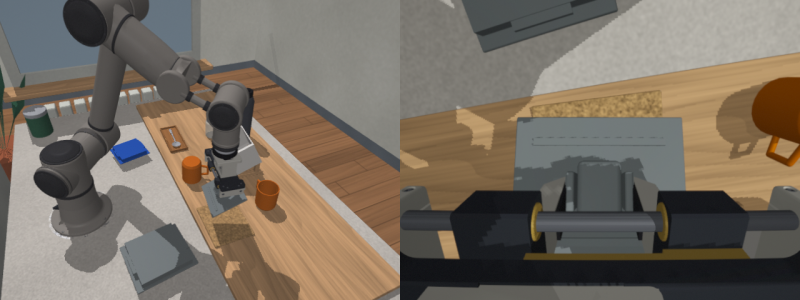

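The lid is held over the mat. In the right half its low edge is at about (515–682, 118) and points at the robot. Checking the tilt while lowering.

Run:
```python
from h import *
P=np.load("pics/w3.npz")["P"]; q=P[100:140,425*0+120:].reshape(-1,3)
P2=P[200:290,190:440].reshape(-1,3); q=P2[(P2[:,2]>140)&(P2[:,2]<200)]
for _ in range(4):
    c=q.mean(0);n=np.linalg.svd(q-c,full_matrices=False)[2][2]; r=abs((q-c)@n); q=q[r<max(2,np.percentile(r,80))]
n*=np.sign(n[2]);print(n,np.degrees(np.arccos(n[2])),c,len(q))
print("grip normal dist",(np.array([445.3,-263.4,198.7])-c)@n)
```

```text
[-0.42973326  0.07236593  0.90005139] 25.83517753203955 [ 415.82071319 -263.98082567  162.83390454] 16343
grip normal dist 19.655130832789624
```

Call:
step_arm([
  [0.4,0,0,0.04,0],
  [0.4,0,0,0.05,0],
  [0.4,0,0,0.05,0],
  [0.4,0,0,0.04,0],
  [0.4,0,0,0,0],
  [0.4,0,0,0,0],
])

```text
time: 5.8
tool_pos: [446.6, -261.3, 110.0]
tcp_rot: [-3.142, 0.001, 2.984]
contact_force: [-0.2, -0.4, -2.2]
grip_width: 46.4
finger_force: 30.0
```

Call:
step_arm([
  [0.4,0,0,0.02,0],
  [0.4,0,0,0.02,0],
  [0.4,-0.008,0,0.006,0],
  [0.4,-0.008,0,0.006,0],
  [0.4,-0.007,0,0.0075,0],
  [0.4,-0.007,0,0.0075,0],
  [0.4,0,0,0,0],
])

```text
time: 6.5
tool_pos: [461.0, -264.6, 75.5]
tcp_rot: [-3.141, 0.001, 2.983]
contact_force: [2.0, -1.2, 2.7]
grip_width: 46.3
finger_force: 30.0
```

Call:
step_arm([
  [0.4,-0.005,0,0.0075,0],
  [0.4,-0.005,0,0.0075,0],
  [0.4,0,0,0,0],
  [0.4,0,0,0,0],
])

```text
time: 6.9
tool_pos: [465.6, -265.2, 68.2]
tcp_rot: [-3.141, 0.001, 2.983]
contact_force: [2.4, -0.1, 2.3]
grip_width: 46.5
finger_force: 30.0
```

Call:
step_arm([
  [1,0,0,0,0],
  [1,0,0,0,0],
  [1,0,0,0,0],
  [1,0,0,0,0],
  [1,0,0,0,0],
  [1,0,0,0,0],
])

```text
time: 7.5
tool_pos: [465.2, -265.0, 68.3]
tcp_rot: [3.141, -0.0, 2.983]
contact_force: [0.3, -0.6, 0.5]
grip_width: 89.1
finger_force: 0.0
```

Call:
step_arm([
  [1,0,0,-0.03,0],
  [1,0,0,-0.07,0],
  [1,0,0,-0.09,0],
  [1,0,0,-0.09,0],
  [1,0,0,-0.09,0],
  [1,0,0,0,0],
])

```text
time: 8.1
tool_pos: [467.5, -266.6, 260.0]
tcp_rot: [-3.136, 0.011, 2.983]
contact_force: [1.0, 0.5, -1.0]
grip_width: 91.9
finger_force: 0.0
```

Run:
```python
from h import *
from go import go
im,de,P,p=cap("wrist","w4")
q=P.reshape(-1,3); q=q[(abs(q[:,0]-463)<95)&(abs(q[:,1]+262)<110)]
m=(q[:,2]>44)&(q[:,2]<54); print("plate",m.sum(),np.median(q[m,2]),cv2.minAreaRect(q[m,:2].astype(np.float32)))
c=q[m].mean(0);n=np.linalg.svd(q[m]-c,full_matrices=False)[2][2];print(n)
go([580,-23,300],170.93)
im,de,P,p=cap("top","t4")
```

```text
plate 14994 48.690066397238326 ((463.2042236328125, -265.4566650390625), (142.41954040527344, 124.23686218261719), 80.88350677490234)
[-8.34752862e-04  1.99661853e-03  9.99997658e-01]
t 8.15 pos [ 466.4 -265.8  256.6] yaw 170.93 F [ 0.5 -0.  -0.5] w 91.7 | total shares [-0.1478  0.5154 -0.0869] rows 7 each [-0.0211  0.0736 -0.0124] turn -0.0
```

View pics/w4.png

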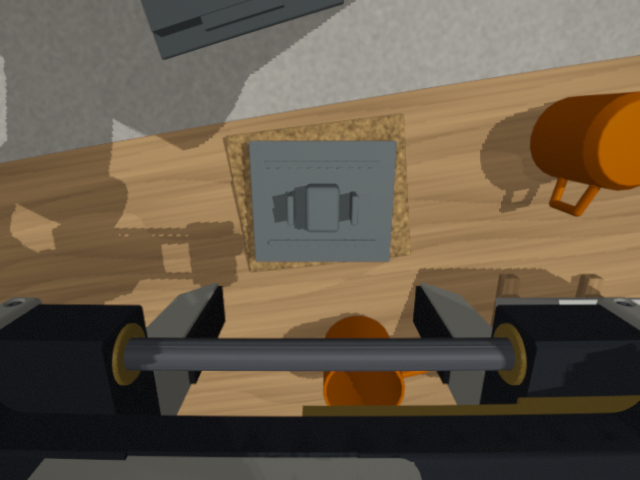

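The lid lies flat on the mat (plate centre 463,-265, z 48.7, level), at pixels (250–396, 140–262). Next I find the infuser in the box.

```bash
cat > inf.py <<'E'
from h import *
n=np.array([-0.4325,0.069,0.899]);c=np.array([613.9,-25.3,174.4])
ex=np.array([-n[0],-n[1],0]);ex/=np.linalg.norm(ex); ey=np.cross([0,0,1],ex); exs=np.cross(ey,n)
def box(P):
    q=P-c; return np.dstack([q@exs,q@ey,q@n])
def find(tag):
    B=box(np.load(f"pics/{tag}.npz")["P"]); m=(abs(B[...,0])<54)&(abs(B[...,1])<50)&(B[...,2]<-12)&(B[...,2]>-88)
    v,u=np.nonzero(m); b=B[m]; print(tag,len(b))
    for lo,hi in((-30,-12),(-50,-30),(-72,-50),(-88,-72)):
        s=b[(b[:,2]>lo)&(b[:,2]<hi)]
        if len(s)>3: print(lo,hi,len(s),"med",np.median(s,axis=0).round(1),"p5",np.percentile(s,5,axis=0).round(1),"p95",np.percentile(s,95,axis=0).round(1))
    print("px",u.min(),u.max(),v.min(),v.max()) if len(u) else 0
if __name__=="__main__":
    find("t4"); im=cv2.imread("pics/t4.png"); cv2.imwrite("pics/c4.png",cv2.resize(im[135:235,280:400],None,fx=5,fy=5,interpolation=2))
    g=-25.3
E
python3 inf.py
```

```text
t4 156
-30 -12 28 med [-39.3  -9.1 -20.5] p5 [-43.7 -14.1 -22.6] p95 [-35.2  -4.2 -17.3]
-50 -30 8 med [-35.1  -9.5 -42.9] p5 [-36.7 -13.3 -48.6] p95 [-34.4  -5.3 -31.4]
-72 -50 12 med [-34.9  -9.  -66. ] p5 [-38.8 -15.1 -71.8] p95 [-32.9  -0.1 -55.5]
-88 -72 108 med [-35.5 -11.2 -75.8] p5 [-50.5 -22.4 -80.5] p95 [-26.2   3.6 -73.1]
px 328 341 193 206
```

View pics/c4.png

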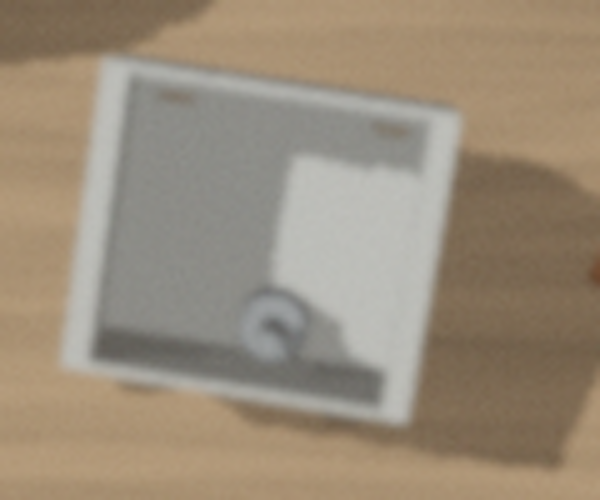

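The crop shows the open box and the infuser's stem end at crop (272,325), near the lower wall. In box coordinates it is (-41,-9,-20), which matches the description (x -43, |y| ≤ 12, 20 mm deep).

```bash
python3 go.py 591 -30.7 235 170.93
```

```text
t 8.2 pos [ 465.4 -265.1  254.1] yaw 170.93 F [ 0.4  0.4 -0.5] w 91.9 | total shares [-0.1741  0.5026  0.0383] rows 6 each [-0.029   0.0838  0.0064] turn -0.0
```

Call:
step_arm([
  [0.45,-0.029,0.07,0,0],
  [0.45,-0.029,0.084,0,0],
  [0.45,-0.029,0.084,0,0],
  [0.45,-0.029,0.084,0,0],
  [0.45,-0.029,0.084,0.01,0],
  [0.45,-0.029,0.07,0.028,0],
  [0.45,0,0.026,0,0],
  [0.45,0,0,0,0],
])

```text
time: 9.0
tool_pos: [590.0, -29.2, 232.2]
tcp_rot: [3.141, -0.004, 2.986]
contact_force: [0.2, -0.3, -1.1]
grip_width: 41.5
finger_force: 0.0
```

Call:
step_arm([
  [0.45,0,0,0,0],
  [0.45,0,0,0,0],
])

```text
time: 9.2
tool_pos: [590.4, -32.4, 234.5]
tcp_rot: [-3.141, 0.0, 2.981]
contact_force: [-0.2, -0.4, -0.5]
grip_width: 41.1
finger_force: 0.0
```

Run:
```python
from h import *
from go import go
from inf import find
cap("wrist","w5"); find("w5"); go([591,-30.7,130],170.93)
```

```text
w5 994
-30 -12 238 med [-42.  -11.5 -20.1] p5 [-47.5 -15.7 -26.7] p95 [-37.6  -6.6 -18.8]
-50 -30 46 med [-37.7 -11.5 -40.4] p5 [-40.7 -16.2 -48.1] p95 [-37.   -6.3 -32.9]
-72 -50 44 med [-37.6 -11.2 -61.1] p5 [-40.9 -16.2 -70.7] p95 [-37.   -6.1 -51.6]
-88 -72 666 med [-38.2 -11.7 -75. ] p5 [-51.  -24.4 -79.5] p95 [-29.    1.2 -73.7]
px 302 337 230 266
t 9.25 pos [590.4 -32.5 234.7] yaw 170.81 F [ 0.4 -0.8  0.3] w 41.4 | total shares [-0.0005  0.0037  0.2094] rows 3 each [-0.0002  0.0012  0.0698] turn -0.0013
```

Call:
step_arm([
  [0.45,0,0,0.05,0],
  [0.45,0,0,0.06,0],
  [0.45,0,0,0.05,0],
  [0.45,0,0,0.03,0],
  [0.45,0,0,0.019,0],
  [0.45,0,0,0,0],
  [0.45,0,0,0,0],
])

```text
time: 9.95
tool_pos: [591.2, -31.5, 130.7]
tcp_rot: [3.142, 0.001, 2.982]
contact_force: [-0.3, 0.3, -0.4]
grip_width: 41.5
finger_force: 0.0
```

Call:
step_arm([
  [0,0,0,0,0],
  [0,0,0,0,0],
  [0,0,0,0,0],
  [0,0,0,0,0],
  [0,0,0,0,0],
  [0,0,0,0,0],
])

```text
time: 10.55
tool_pos: [590.9, -30.9, 130.0]
tcp_rot: [3.142, 0.0, 2.983]
contact_force: [-1.2, -0.1, 1.4]
grip_width: 11.1
finger_force: 30.0
```

Call:
step_arm([
  [0,0.01,0,-0.02,0],
  [0,0.01,0,-0.04,0],
  [0,0.01,0,-0.06,0],
  [0,0,0,-0.07,0],
  [0,0,0,-0.07,0],
  [0,0,0,-0.06,0],
  [0,0,0,0,0],
  [0,0,0,0,0],
])

```text
time: 11.35
tool_pos: [575.6, -28.4, 290.3]
tcp_rot: [3.142, 0.001, 2.983]
contact_force: [0.0, 0.1, -1.4]
grip_width: 11.2
finger_force: 30.0
```

Run:
```python
from h import *
from go import go
im,de,P,p=cap("wrist","w6"); im2,_,P2,_=cap("side","s6")
a=np.hstack([im,im2])[...,::-1]; cv2.imwrite("pics/c6.png",cv2.resize(np.ascontiguousarray(a),(800,300),interpolation=3))
go([644,-250,290],170.93)
# infuser points from side camera near the tool
o=bot.get_obs()["tool_pos"]
for nm,Q in(("w",P),("s",P2)):
    q=Q.reshape(-1,3); d=q-o; m=(abs(d[:,0])<60)&(abs(d[:,1])<30)&(d[:,2]<-13)&(d[:,2]>-85); s=d[m]; print(nm,len(s))
    for z in(-20,-30,-40,-50,-60,-70):
        k=s[abs(s[:,2]-z)<5]
        if len(k)>4: print(z,len(k),np.median(k,axis=0).round(1),np.percentile(k,5,axis=0).round(1),np.percentile(k,95,axis=0).round(1))
# refine mug from top + wrist
for tag in("t4","w6"):
    q=np.load(f"pics/{tag}.npz")["P"].reshape(-1,3); m=(abs(q[:,0]-644)<60)&(abs(q[:,1]+250)<46)&(abs(q[:,2]-112)<3)
    if m.sum()>10: print(tag,m.sum(),cv2.minEnclosingCircle(q[m,:2].astype(np.float32)))
```

```text
t 11.45 pos [575.1 -28.4 288.5] yaw 170.92 F [ 0.9  0.1 -1.5] w 10.9 | total shares [-0.2059 -0.416  -0.0031] rows 6 each [-0.0343 -0.0693 -0.0005] turn -0.0001
w 657
-30 97 [ 26.8  -5.7 -34.6] [ 23.6 -10.8 -35. ] [ 28.8   0.  -33.6]
-40 404 [ 10.2  -3.3 -42.6] [  5.3  -9.8 -44.8] [ 29.4   3.5 -35.2]
-50 156 [  5.1  -1.3 -46. ] [  3.4  -9.1 -50.4] [  8.2   5.4 -45.1]
s 209
-20 16 [  6.7  -6.4 -20.2] [  1.6  -8.6 -24.6] [ 13.4  -3.3 -16.8]
-30 18 [ 11.4  -6.6 -30.4] [  6.6 -10.3 -34.4] [ 27.1  -2.6 -26. ]
-40 70 [ 19.1 -10.6 -39.6] [  9.9 -18.9 -44.6] [ 31.7   2.2 -35.2]
-50 49 [ 14.7 -15.7 -49.3] [  7.4 -19.7 -53.6] [ 34.9   1.9 -45.3]
-60 42 [ 23.6 -16.9 -59.1] [ 11.5 -21.9 -64.5] [ 37.5  -9.4 -55.6]
-70 9 [ 17.2 -12.  -67.2] [ 14.5 -18.7 -68.5] [ 27.4  -6.  -65.2]
t4 203 ((644.5476684570312, -248.94407653808594), 41.17451095581055)
w6 705 ((641.0586547851562, -250.99343872070312), 41.47037887573242)
```

View pics/c6.png

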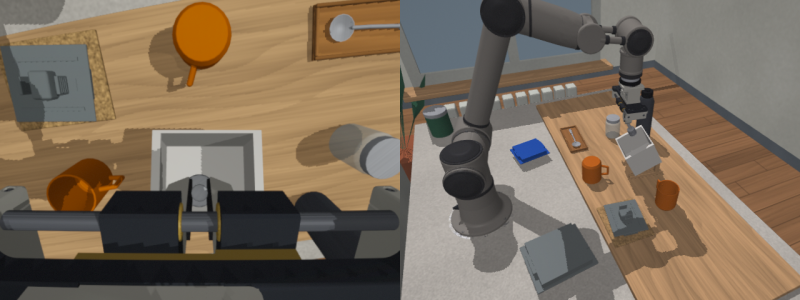

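The infuser is held with its lean unchanged, clear of the box (left half, 200,195). The mug centre is about (643,-250).

```bash
python3 go.py 630 -246 235 170.93
```

```text
t 11.45 pos [575.1 -28.4 288.5] yaw 170.92 F [ 0.9  0.1 -1.5] w 10.9 | total shares [-0.177  -0.4125  0.1069] rows 6 each [-0.0295 -0.0688  0.0178] turn -0.0001
```

Call:
step_arm([
  [0,-0.02,-0.045,0,0],
  [0,-0.03,-0.07,0,0],
  [0,-0.03,-0.07,0,0],
  [0,-0.03,-0.07,0.02,0],
  [0,-0.03,-0.07,0.035,0],
  [0,-0.025,-0.06,0.035,0],
  [0,-0.012,-0.0275,0.017,0],
  [0,0,0,0,0],
])

```text
time: 12.25
tool_pos: [629.8, -247.4, 232.7]
tcp_rot: [3.14, -0.006, 2.981]
contact_force: [-0.5, 0.0, -1.9]
grip_width: 11.2
finger_force: 30.0
```

Call:
step_arm([
  [0,0,0,0,0],
  [0,0,0,0,0],
])

```text
time: 12.45
tool_pos: [631.1, -244.6, 237.5]
tcp_rot: [3.141, 0.001, 2.985]
contact_force: [0.4, -0.2, -1.7]
grip_width: 11.0
finger_force: 30.0
```

Run:
```python
from h import *
from go import go
im,de,P,p=cap("side","s7"); cv2.imwrite("pics/c7.png",cv2.resize(cv2.imread("pics/s7.png")[160:360,330:550],None,fx=3,fy=3)[:600,:660])
go([630,-246,124],170.93)
o=bot.get_obs()["tool_pos"]
d=P.reshape(-1,3)-o; m=(abs(d[:,0]-20)<45)&(abs(d[:,1])<30)&(d[:,2]<-13)&(d[:,2]>-85); s=d[m]
for z in(-20,-30,-40,-50,-60,-70):
    k=s[abs(s[:,2]-z)<5]
    if len(k)>4: print(z,len(k),np.median(k,axis=0).round(1),np.percentile(k,[5,95],axis=0).round(1).tolist())
q=P.reshape(-1,3); m=(abs(q[:,0]-644)<60)&(abs(q[:,1]+250)<44)&(abs(q[:,2]-110)<4); print(m.sum(),cv2.minEnclosingCircle(q[m,:2].astype(np.float32)))
```

```text
t 12.5 pos [ 631.2 -244.6  237.7] yaw 171.03 F [ 0.   0.6 -1.1] w 11.0 | total shares [ 0.002  -0.0032  0.2274] rows 3 each [ 0.0007 -0.0011  0.0758] turn 0.0011
-20 16 [  6.   -5.7 -20.2] [[1.6, -8.0, -23.3], [12.3, -3.6, -15.8]]
-30 25 [ 10.7  -6.3 -31. ] [[6.3, -10.8, -34.9], [28.0, -2.5, -26.5]]
-40 77 [ 16.9  -9.  -40. ] [[7.8, -17.2, -44.5], [28.0, 1.4, -36.0]]
-50 59 [ 14.  -14.  -49.3] [[5.5, -18.7, -54.2], [33.6, 2.4, -45.3]]
-60 44 [ 20.2 -16.4 -59.5] [[9.6, -20.9, -64.4], [35.4, -7.1, -55.5]]
-70 12 [ 17.3 -13.3 -67.9] [[13.8, -17.8, -70.9], [27.2, -6.9, -65.0]]
214 ((642.973388671875, -251.994140625), 42.5540657043457)
```

View pics/c7.png

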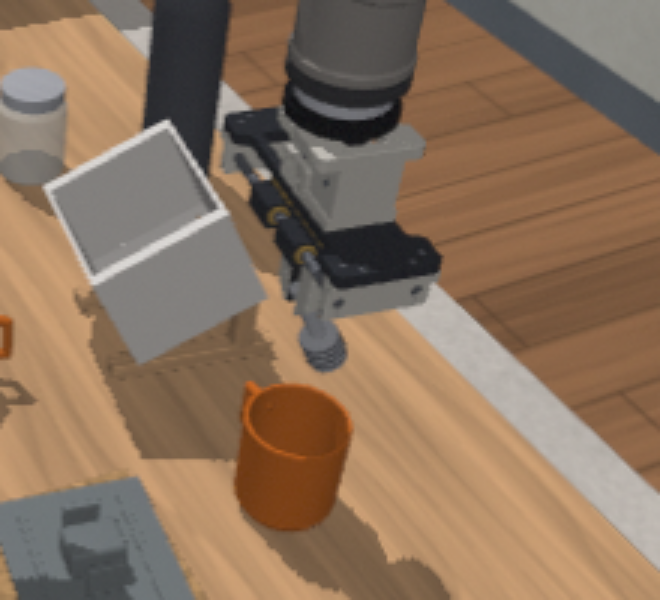

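The infuser's drum is above the mug mouth (crop 322,345 over 300,420). Lowering it in.

Call:
step_arm([
  [0,0,0,0.04,0],
  [0,0,0,0.06,0],
  [0,0,0,0.05,0],
  [0,0,0,0.04,0],
  [0,0,0,0.025,0],
  [0,0,0,0.012,0],
  [0,0,0,0,0],
  [0,0,0,0,0],
])

```text
time: 13.3
tool_pos: [631.5, -246.3, 124.2]
tcp_rot: [-3.141, 0.002, 2.983]
contact_force: [0.1, -0.5, -0.9]
grip_width: 11.0
finger_force: 30.0
```

Call:
step_arm([
  [0.4,0,0,0,0],
  [0.4,0,0,0,0],
  [0.4,0,0,0,0],
  [0.4,0,0,0,0],
  [0.4,0,0,0,0],
  [0.4,0,0,0,0],
])

```text
time: 13.9
tool_pos: [630.8, -246.2, 122.8]
tcp_rot: [3.141, 0.0, 2.983]
contact_force: [0.7, -0.3, -0.7]
grip_width: 36.7
finger_force: 0.0
```

Call:
step_arm([
  [0.4,0,0,-0.03,0],
  [0.4,0,0,-0.07,0],
  [0.4,0,0,-0.09,0],
  [0.4,0.06,0,-0.09,0],
  [0.4,0.08,0,-0.06,0],
  [0.4,0.08,0,0,0],
  [0.4,0.06,0,0,0],
  [0.4,0,0,0,0],
])

```text
time: 14.7
tool_pos: [492.0, -223.7, 290.5]
tcp_rot: [-3.141, -0.0, 2.982]
contact_force: [-0.6, -0.3, 0.3]
grip_width: 36.7
finger_force: 0.0
```

Run:
```python
from h import *
im,_,P,_=cap("top","t8"); im2,_,P2,_=cap("side","s8")
q=P.reshape(-1,3)
m=(abs(q[:,0]-644)<60)&(abs(q[:,1]+250)<44)&(abs(q[:,2]-112)<3);(x,y),r=cv2.minEnclosingCircle(q[m,:2].astype(np.float32)); print("mug",x,y,r)
s=q[(np.hypot(q[:,0]-x,q[:,1]-y)<34)]
for z in range(30,120,10):
    k=s[abs(s[:,2]-z)<5]
    if len(k)>2: print(z,len(k),np.median(k,axis=0).round(1))
a=cv2.resize(im[140:240,370:500],(520,400)); b=cv2.resize(im2[250:350,370:440],(280,400))
cv2.imwrite("pics/c8.png",np.hstack([a,b])[...,::-1])
```

```text
mug 644.8614501953125 -249.2239227294922 40.92844009399414
30 18 [ 659.5 -273.2   28.3]
50 6 [ 652.7 -256.    53.8]
60 50 [ 658.7 -252.    57.9]
70 11 [ 657.1 -246.9   70.5]
80 11 [ 657.7 -246.6   79.5]
90 10 [ 657.  -246.5   91.1]
100 12 [ 657.2 -246.8  100.3]
110 27 [ 660.3 -249.1  111.7]
```

View pics/c8.png

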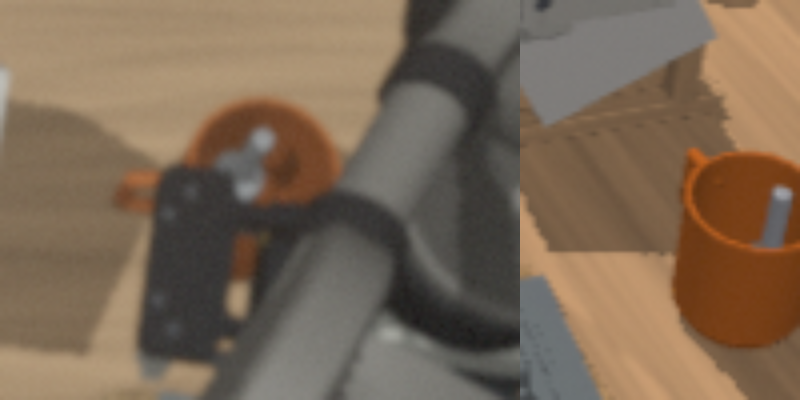

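The infuser stands upright in the mug: the stem is at crop (780,215), axis about (661,-250), top at z ≈ 112, and drum top at z 57 = 27 + 30. The mug hasn't moved and the gripper is clear, so I'm handing in.

```bash
python3 -c "
from plant import bot
print(bot.close_job())"
```

```text
the job is handed in; nothing more can be done
None
```

I handed the job in at about 15 s of robot time, and it gave no verdict: the lid lies flat, tabs up, in the middle of the mat, and the infuser stands let go in the upright orange mug, with nothing else touched.

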